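Fit the cup wheel on the sharpening machine

ROBOT

A 6-joint arm with a two-finger parallel gripper is mounted at the origin on the work surface. World frame = base frame: x ahead of the robot, y to its left, z up, the work surface at z = 0. Lengths are in m, angles in rad, forces in N, time in s.
With the tool pointing down it reaches from about 0.375 to 0.75 m from the base axis. Payload 9 kg.
Tool frame: the origin (TCP) lies between the finger pads; the fingertips stand 14 mm ahead of it and the grasp point (between the pads) lies 5 mm behind it; z points along the fingers, y is the direction in which the jaws open and shut (so a half turn about z gives the same grasp; the last joint's range is limited). The gripper opens to 85 mm and grips with 20 to 120 N. Pads are 22 mm wide; open, the fingers measure 114 mm over their backs; the gripper's body (76 mm by 85 mm) begins 54 mm behind the grasp point. The pads swing forward as they close: fully open they stand 13 mm farther back than shut.
Start: joints at [-1.319, 0.104, 0.097, 1.564, 0, 1.353], TCP at [0.272, -0.535, 0.245] pointing down, gripper open.
Joint ranges: [-2.99, 2.99], [-0.84, 1.86], [-1.1, 1.16], [-1.84, 2.11], [-1.51, 1.56], [-3.14, 3.14]. Speed limits (rad/s): [2.22, 2.22, 2.57, 3.14, 3.14, 3.14].

INTERFACE

Orientations are given as [roll, pitch, yaw] about the fixed x, y, z axes, in that order (R = Rz(yaw) Ry(pitch) Rx(roll)).
In Python, from plant import goto, line_to, goto_joints, gripper_open, grasp, sleep, ik, read_camera, PlanningError, close_job, read_time_s, read_qpos, read_qvel, read_tau, read_tool_pos, read_orientation, read_force, read_ft_torque, read_grip_width gives the robot as it stands. The module is installed in compiled form; this text tells all that it offers. Calls block until the motion is done:
- goto(position, orientation): joint-space move of the TCP to a pose.
- line_to(position, rotation=None, speed=0.15): straight line of the TCP; rotation=None keeps the orientation; speed is the mean speed in m/s.
- goto_joints(angles): joint-space move.
- gripper_open() and grasp(f_grip=None): open the fingers fully, or close them until they stop; f_grip is the grip in N (None keeps the last).
- sleep(seconds).
- ik(position, orientation): joint angles nearest the present ones, or None.
- read_camera(name): name is "side" or "top"; returns a dict with "img" (384x512x3 uint8, red, green, blue), "fx", "fy", "cx", "cy" (pixels), "k1" (the pictures are not rectified: a ray, as slopes to the right and down, at radius r is drawn at 1 + k1 r^2 times it, then the intrinsics apply), "R" (3x3) and "t" (3): a world point X has camera coordinates R X + t. Camera axes: x right, y down, z forward; pixel columns grow to the right and rows downward; lengths in m; the calibration is good to about 2 mm. A picture is of the moment at which its call begins. There is no depth.
A pose or a line that the arm cannot do raises PlanningError and nothing moves.
- close_job(): hands the job in, once; it reports no verdict.
Readings, each from a call of its own:
- read_time_s(): time.
- read_qpos(): joint angles.
- read_qvel(): joint speeds.
- read_tau(): joint torques, N m.
- read_tool_pos(): TCP position.
- read_orientation(): TCP orientation.
- read_force(): force on the tool from outside, world axes, zero at the start.
- read_ft_torque(): the same for the moment, N m.
- read_grip_width(): finger opening in m.
Only numpy, scipy, OpenCV 4.12 (cv2) and the standard library are available. Lean on these libraries where they do the work, as an engineer would, in place of code of your own. Each camera call takes 0.05 s, during which the arm holds its last target.

TASK

Fit the three-holed cup wheel from the plywood rack onto the sharpening machine. Its hub is covered in there, so lift it out by its raised rim, set it down in the middle of the rubber mat and let go; then take it by its hub, turn it until its three holes line up with the three studs and lower it until it sits fully home and flat on the machine's hub plate, then let go. Do not drop it, and leave the hammer, the oil can and the small spare wheel where they are.

Things in the scene. Friction and masses are not known exactly. Their poses are not given: they have to be found in the camera images.
- wheel: Aluminium cup wheel, hub up, 150 mm across, 40 mm high, about 0.45 kg; starts flat in the rack, at any turn. Upright rim wall 10 mm thick all round (radius 65 to 75 mm); floor 8 mm thick with three 12.5 mm through holes, 120 degrees apart on a 40 mm radius (a third of a turn gives the same fit). Origin: centre of underside; z up; x axis points at one hole's centre.
- hub_top (a point): Centre of the top of the wheel's own hub: a round steel boss of 32 mm diameter in the middle of the cup, top 44 mm above the wheel's underside (4 mm above its rim). Between hub and rim wall the cup is open from above, 49 mm wide, down to the floor.
- rack: Fixed plywood rack, 200 x 200 mm, with closed sides (inside width 184 mm) and a low back strip 20 mm high. Origin: centre of its underside; its own -x axis points out of its open front; z up. Base 6 mm thick; a lip along the front edge (x = -100 to -94 mm) rises to 11 mm above the bench. The wheel starts on the base within 5 mm of the rack's centre.
- rack_cover (a point): Middle of the front edge, upper side, of the rack's steel cover sheet: it spans the rack's whole width from here (x = -16 mm of the rack) to its back; underside 66 mm, upper side 70 mm above the bench, nothing on it. It covers the stored wheel's hub; the front of the wheel's rim is open from above.
- mat: Fixed black rubber mat 200 x 200 mm, 4 mm thick (origin on its underside, centre; upper face at 4 mm), on the bench between rack and machine: the place to set the wheel down.
- machine: Fixed horizontal sharpening machine: green housing 240 x 200 mm, 60 mm high, with an upright round splash ring on top (inner radius 88 mm, outer 93 mm, upper edge 104 mm above the bench) round the hub plate. Origin: centre of its underside; z up; -x is its front. Rack and machine may stand on either side.
- hub_face (a point): Centre of the upper face of the machine's steel hub plate (radius 62 mm), 72 mm above the bench; z up. Three studs, 10 mm diameter, 16 mm high (last 4 mm tapered), stand on it 120 degrees apart on a 40 mm radius; the x axis points at one stud. The plate can turn about z but stiffly (0.8 N m). Seated, the wheel's origin is at this point.
- spare: Bystander: small aluminium cup wheel with four holes, 100 mm diameter, 24 mm high rim, 29 mm high hub, lying beyond the mat. Origin: centre of its underside.
- oil_can: Bystander: upright steel can, 52 mm diameter, 120 mm high. Origin: centre of its underside.
- hammer: Bystander: hammer lying on the bench beyond the work, about 300 mm long.
There are look-alikes about, which are no part of the job. Leave any blue look-alike of the wheel alone.

How it is judged:
On the way, in this order (a step that is already met when the one before it is completed fails the run):
1. the wheel is out of the rack: its centre more than 120 mm from the rack's centre (horizontal distance between wheel and rack above 0.12 m), for 0.1 s.
2. the wheel lies flat on the mat, its centre within 45 mm of the mat's centre, let go and still (horizontal distance between wheel and mat below 0.045 m and height (world z) of wheel below 0.007 m and angle between wheel's own z axis and vertical below 0.06 rad and contact force between the fingers and wheel below 0.1 N and linear speed of wheel below 0.02 m/s), for 0.2 s.
3. the wheel is lifted again, more than 60 mm above the bench, level within 0.2 rad (height (world z) of wheel above 0.06 m and angle between wheel's own z axis and vertical below 0.2 rad and contact force between the fingers and wheel above 0.5 N), for 0.1 s.
At the end, for the whole second after the job is handed in: The wheel sits on the hub plate with all three studs in its holes: its centre within 4 mm of the plate's centre, its underside within 3 mm of the plate's face, level with it within 0.04 rad, at rest (horizontal distance between wheel and hub_face below 0.004 m and z of wheel in the frame of hub_face between -0.003 and 0.003 m and angle between the z axis of wheel and the z axis of hub_face, either way round below 0.04 rad and linear speed of wheel below 0.02 m/s and angular speed of wheel below 0.1 rad/s); the robot touches nothing.
It fails at once if the wheel is dropped (moves faster than 0.5 m/s while not held) (linear speed of wheel above 0.5 m/s and contact force between the fingers and wheel below 0.1 N).
It fails at once if a bystander is moved more than 25 mm (distance of any of spare, oil_can, hammer from where it was at the start of the episode above 0.025 m).
It also fails if it takes over 58 s, if anything falls off the work surface, if the arm or the gripper's body presses on something with over 40 N, if the wrist force passes 120 N, or if a joint passes its speed limit or range.

## Working session

There is one attempt and no reset: what is moved stays moved. The work goes in short steps, each a Python script; the robot and the scene stay as the last script left them, time stands still between calls to the robot, and variables do not carry over. Pictures are saved under pics/ and viewed, and the job is handed in when it is done.

```bash
mkdir -p pics; python3 - <<'E'
from plant import *
import cv2,numpy as np
for n in("top","side"):
    c=read_camera(n);cv2.imwrite(f"pics/{n}0.png",c["img"][:,:,::-1])
    print(n,c["fx"],c["fy"],c["cx"],c["cy"],c["k1"],c["R"],c["t"], -np.array(c["R"]).T@c["t"])
print(read_time_s())
E
```

```text
top 450.4757706047746 450.4757706047746 255.65542413173534 196.19780901114248 -0.08735447711359283 [[ 0.01930907 -0.99976183  0.01017068]
 [-0.98484599 -0.02077262 -0.17218267]
 [ 0.17235293 -0.00669187 -0.98501253]] [0.08085232 0.60944875 1.1088348 ] [0.40754105 0.10091308 1.19633036]
side 484.46140138037833 484.46140138037833 250.1291531231323 194.21026593453644 -0.1306639036547345 [[-0.98219337 -0.18726909  0.01504909]
 [-0.15409704  0.75720351 -0.63474164]
 [ 0.10747226 -0.62575805 -0.77257788]] [0.63000824 0.07842274 1.53120932] [0.46631209 1.01676564 1.22327558]
0.1
```

View pics/top0.png

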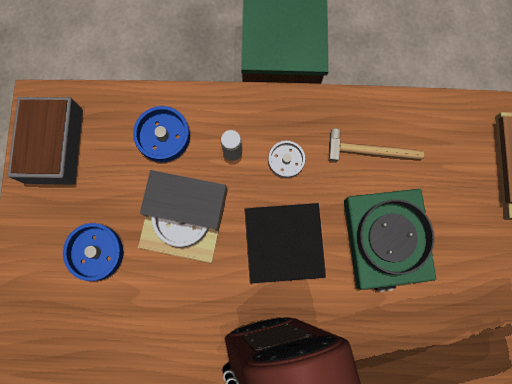

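View pics/side0.png

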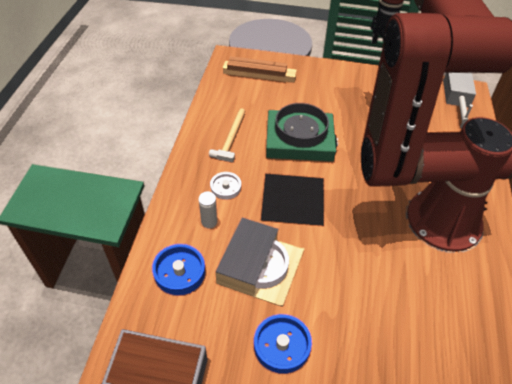

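Candidates in the top view: the aluminium wheel in the rack (181,225), blue wheels (161,134) and (92,252), and the small spare with four holes (287,159). I choose the rack one and check it in a crop.

```bash
cat > h.py <<'E'
from plant import *
import cv2,numpy as np
def rays(c,px):
    K=np.array([[c["fx"],0,c["cx"]],[0,c["fy"],c["cy"]],[0,0,1]],float)
    p=cv2.undistortPoints(np.array(px,float).reshape(-1,1,2),K,np.array([c["k1"],0,0,0,0]))[:,0]
    R=np.array(c["R"]);o=-R.T@np.array(c["t"])
    return o,np.c_[p,np.ones(len(p))]@R
def plane(c,px,z):
    o,d=rays(c,px);return o+d*((z-o[2])/d[:,2])[:,None]
def proj(c,X):
    K=np.array([[c["fx"],0,c["cx"]],[0,c["fy"],c["cy"]],[0,0,1]],float)
    return cv2.projectPoints(np.array(X,float).reshape(-1,1,3),cv2.Rodrigues(np.array(c["R"]))[0],np.array(c["t"],float),K,np.array([c["k1"],0,0,0,0.]))[0][:,0]
def crop(c,u0,v0,u1,v1,s,name):
    im=cv2.resize(c["img"][v0:v1,u0:u1,::-1],None,fx=s,fy=s,interpolation=cv2.INTER_CUBIC);cv2.imwrite("pics/"+name+".png",im);return im
E
python3 - <<'E'
from h import *
c=read_camera("top");d=read_camera("side")
a=crop(c,130,160,235,270,5,"rackt");b=crop(d,205,205,310,305,5,"racks")
crop(c,335,180,445,300,5,"macht");crop(d,255,95,345,165,6,"machs")
E
```

```text
(no output)
```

View pics/rackt.png

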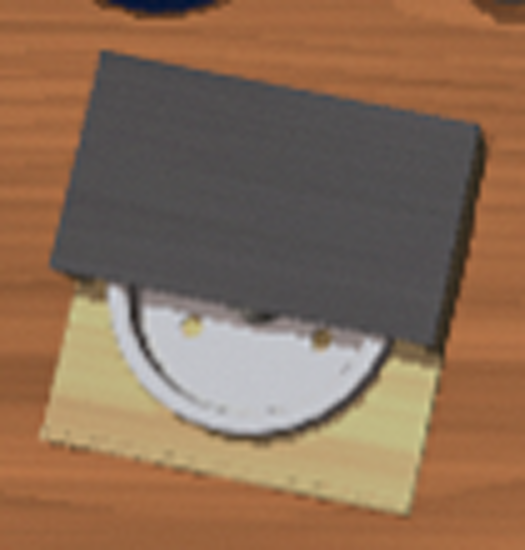

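View pics/racks.png

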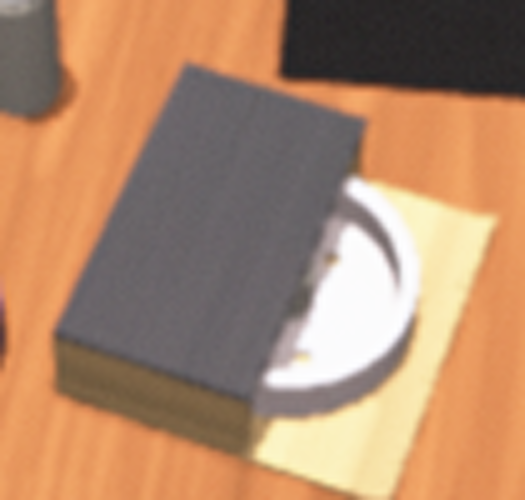

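View pics/macht.png

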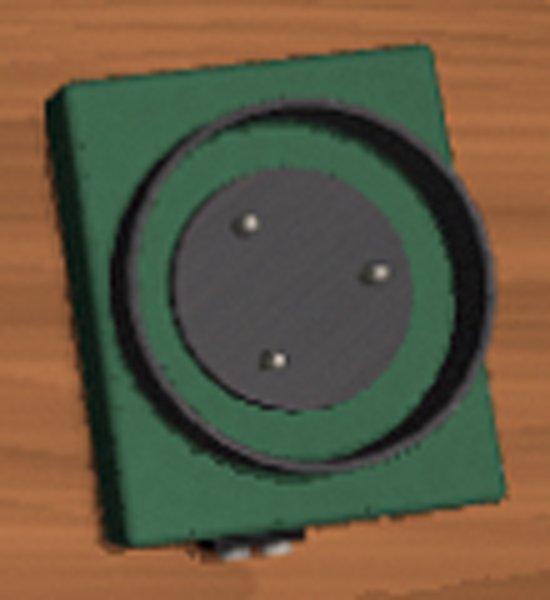

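View pics/machs.png

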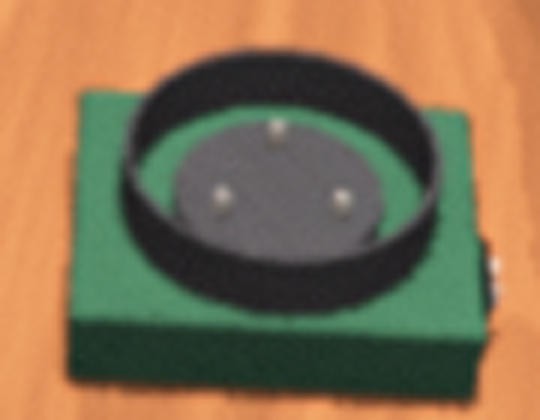

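The crop shows the aluminium cup wheel under the grey cover, with two of its 120°-spaced holes visible at about (168,225) and (194,228). That is the target. The studs in the top view are at about (385,225), (411,234), (391,252). Now measuring.

```bash
cat >> h.py <<'E'
def tri(c,p,d,q):
    o1,d1=rays(c,[p]);o2,d2=rays(d,[q]);d1=d1[0]/np.linalg.norm(d1[0]);d2=d2[0]/np.linalg.norm(d2[0])
    s=np.linalg.lstsq(np.c_[d1,-d2],o2-o1,rcond=None)[0]
    a=o1+s[0]*d1;b=o2+s[1]*d2;return (a+b)/2,np.linalg.norm(a-b)
def blobs(c,box,f,amin,amax):
    u0,v0,u1,v1=box;s=4
    im=cv2.resize(c["img"][v0:v1,u0:u1],None,fx=s,fy=s,interpolation=cv2.INTER_CUBIC).astype(int)
    m=f(im).astype(np.uint8);n,l,st,ce=cv2.connectedComponentsWithStats(m)
    return [((ce[i][0]+.5)/s-.5+u0,(ce[i][1]+.5)/s-.5+v0,st[i][4]/s/s) for i in range(1,n) if amin<=st[i][4]/s/s<=amax]
def circ(P):
    A=np.c_[2*P[:,:2],np.ones(len(P))];x=np.linalg.lstsq(A,(P[:,:2]**2).sum(1),rcond=None)[0]
    return x[:2],np.sqrt(x[2]+x[:2]@x[:2])
E
python3 - <<'E'
from h import *
np.set_printoptions(precision=4,suppress=True)
c=read_camera("top");d=read_camera("side")
f=lambda im:im.min(2)>125
bt=blobs(c,(365,210,422,262),f,.5,30);bs=blobs(d,(278,110,325,140),f,.5,30)
print(bt,bs)
T=plane(c,[b[:2] for b in bt],.0875);S=plane(d,[b[:2] for b in bs],.0875)
print(T,T.mean(0));print(S,S.mean(0))
# mat
for k,cam,box in(("t",c,(235,195,335,290)),("s",d,(255,165,335,230))):
    u0,v0,u1,v1=box
    m=(cam["img"][v0:v1,u0:u1].max(2)<55).astype(np.uint8)
    ct=max(cv2.findContours(m,cv2.RETR_EXTERNAL,cv2.CHAIN_APPROX_NONE)[0],key=cv2.contourArea)
    r=cv2.minAreaRect(ct);q=cv2.approxPolyDP(ct,6,True)[:,0]+[u0,v0]
    P=plane(cam,q,.004);print(k,"mat",q.tolist(),P[:,:2],P.mean(0))
# lip and cover by eye from crops
t=lambda p:(np.array(p)/5-.4)+[130,160]; s=lambda p:(np.array(p)/5-.4)+[205,205]
print("cover t",plane(c,[t(p) for p in[(50,268),(435,348),(483,127),(102,50)]],.07))
print("cover s",plane(d,[s(p) for p in[(365,120),(250,398),(187,65),(57,333)]],.07))
print("lip t",plane(c,[t(p) for p in[(41,438),(410,514)]],.011))
print("lip s",plane(d,[s(p) for p in[(497,215),(392,500)]],.011))
# wheel outer rim near front
for k,cam,box in(("t",c,(130,215,215,260)),("s",d,(255,235,295,290))):
    u0,v0,u1,v1=box;im=cv2.resize(cam["img"][v0:v1,u0:u1],None,fx=4,fy=4,interpolation=cv2.INTER_CUBIC).astype(int)
    m=((im[:,:,2]>(165 if k=="t" else 200))).astype(np.uint8)
    cv2.imwrite(f"pics/m{k}.png",np.hstack([m*255,im[:,:,0].astype(np.uint8)]))
E
```

```text
[(np.float64(384.79605263157896), np.float64(224.0328947368421), np.float64(3.5625)), (np.float64(410.725), np.float64(233.975), np.float64(3.125)), (np.float64(390.375), np.float64(251.5), np.float64(3.25))] [(np.float64(300.825), np.float64(115.44722222222222), np.float64(5.625)), (np.float64(291.57880434782606), np.float64(126.87228260869566), np.float64(5.75)), (np.float64(311.61785714285713), np.float64(127.35595238095237), np.float64(6.5625))]
[[ 0.5378 -0.2306  0.0875]
 [ 0.5139 -0.296   0.0875]
 [ 0.4696 -0.2429  0.0875]] [ 0.5071 -0.2565  0.0875]
[[ 0.5163 -0.2924  0.0875]
 [ 0.5406 -0.2267  0.0875]
 [ 0.4723 -0.2387  0.0875]] [ 0.5097 -0.2526  0.0875]
t mat [[317, 203], [245, 209], [251, 282], [324, 277]] [[ 0.6011 -0.0724]
 [ 0.5808  0.1206]
 [ 0.3888  0.1006]
 [ 0.4049 -0.0905]] [0.4939 0.0146 0.004 ]
s mat [[266, 175], [262, 219], [322, 224], [321, 179]] [[ 0.5992 -0.0638]
 [ 0.5807  0.1204]
 [ 0.3936  0.1026]
 [ 0.4147 -0.0834]] [0.4971 0.019  0.004 ]
cover t [[0.5548 0.386  0.07  ]
 [0.5186 0.1895 0.07  ]
 [0.632  0.1689 0.07  ]
 [0.6683 0.3663 0.07  ]]
cover s [[0.5239 0.1942 0.07  ]
 [0.5564 0.3874 0.07  ]
 [0.6336 0.1756 0.07  ]
 [0.6671 0.3686 0.07  ]]
lip t [[0.4722 0.4003 0.011 ]
 [0.4372 0.2044 0.011 ]]
lip s [[0.4387 0.2054 0.011 ]
 [0.4729 0.4026 0.011 ]]
```

```bash
python3 -c "
import cv2
for k in 'ts':
    print(cv2.imread(f'pics/m{k}.png').shape)
a=cv2.imread('pics/mt.png');b=cv2.imread('pics/ms.png')
import numpy as np
H=a.shape[0]+b.shape[0];W=max(a.shape[1],b.shape[1]);o=np.zeros((H,W,3),np.uint8);o[:a.shape[0],:a.shape[1]]=a;o[a.shape[0]:,:b.shape[1]]=b;cv2.imwrite('pics/mm.png',o)"
```

```text
(180, 680, 3)
(220, 320, 3)
```

View pics/mm.png

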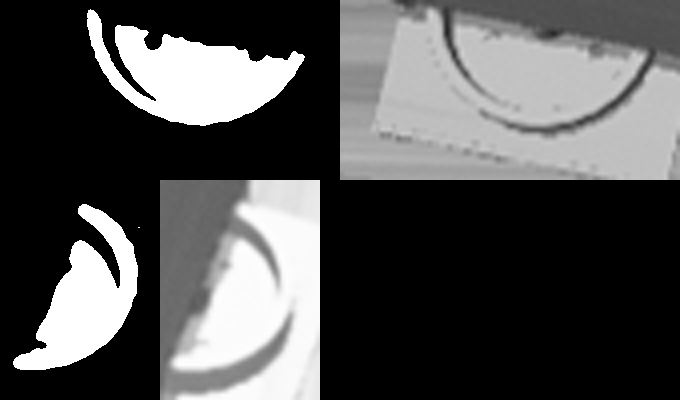

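```bash
cat >> h.py <<'E'
from scipy.optimize import least_squares
from scipy.spatial import ConvexHull
def fitr(P,r,x0,loss="soft_l1"):
    s=least_squares(lambda x:np.hypot(*(P[:,:2]-x).T)-r,x0,loss=loss,f_scale=.001)
    return s.x,np.sqrt(np.mean((np.hypot(*(P[:,:2]-s.x).T)-r)**2))
E
python3 - <<'E'
from h import *
np.set_printoptions(precision=4,suppress=True)
rc=np.array([.5535,.2857]);xr=np.array([np.cos(-.1765),np.sin(-.1765)])
for k in"ts":
    cam=read_camera("top" if k=="t" else "side");box=(130,215,215,260) if k=="t" else (255,235,295,290)
    u0,v0,u1,v1=box;im=cv2.resize(cam["img"][v0:v1,u0:u1],None,fx=4,fy=4,interpolation=cv2.INTER_CUBIC).astype(int)
    m=((im[:,:,2]>(165 if k=="t" else 200))).astype(np.uint8)
    ct=max(cv2.findContours(m,cv2.RETR_EXTERNAL,cv2.CHAIN_APPROX_NONE)[0],key=cv2.contourArea)[:,0]
    P=plane(cam,(ct+.5)/4-.5+[u0,v0],.046)
    g=P[(np.hypot(*(P[:,:2]-rc).T)>.066)&((P[:,:2]-rc)@xr<-.025)]
    print(k,len(g),fitr(g,.075,rc),circ(g))
for y in (-.1765,):
  for o in([np.pi,0,y],[np.pi,0,y+np.pi/2],[np.pi,0,y-np.pi/2]): print(ik([.469,.301,.2],o))
print(read_orientation())
E
```

```text
t 358 (array([0.5526, 0.2859]), np.float64(0.003792566542505753)) (array([0.5481, 0.2855]), np.float64(0.07039498048780063))
s 225 (array([0.5512, 0.2878]), np.float64(0.0010334306695357614)) (array([0.554 , 0.2871]), np.float64(0.07735503579921954))
[ 0.3359 -0.0307 -0.1226  1.4788  0.     -2.6292]
[ 0.3359 -0.0307 -0.1226  1.4788  0.      2.0832]
[ 0.3359 -0.0307 -0.1226  1.4788  0.     -1.0584]
[-3.1415 -0.0001  0.4698]
```

```bash
python3 - <<'E'
from h import *
np.set_printoptions(precision=4,suppress=True)
w=np.array([.552,.287]);y=-.1765;xr=np.array([np.cos(y),np.sin(y)]);p=w-.082*xr
o=[np.pi,0,y-np.pi/2]
goto([*p,.16],o);line_to([*p,.035]);print(read_time_s(),read_force(),read_tool_pos())
for n in("top","side"):
    c=read_camera(n)
    crop(c,*((110,150,310,300) if n=="top" else (200,180,400,330)),4,"a"+n)
E
```

```text
4.4167 [ 0.7914 -0.2329 -0.09  ] [0.472  0.3016 0.036 ]
```

View pics/atop.png

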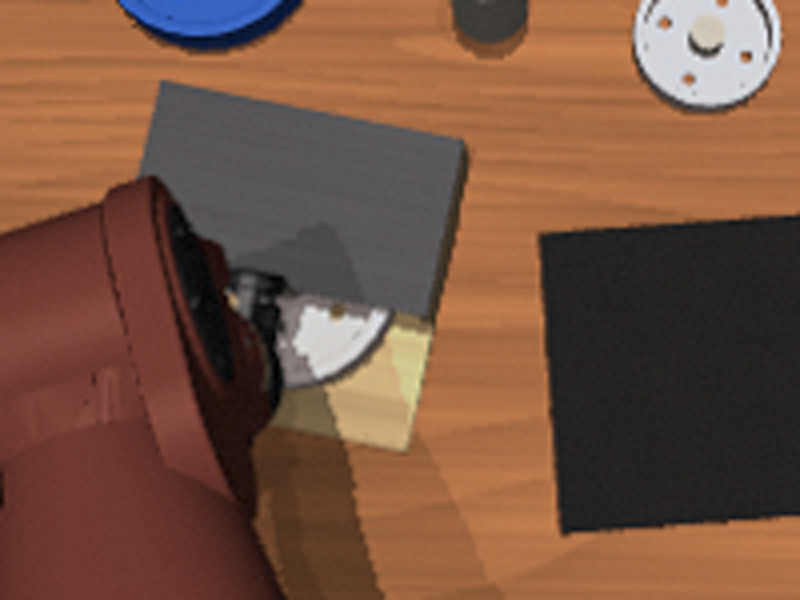

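View pics/aside.png

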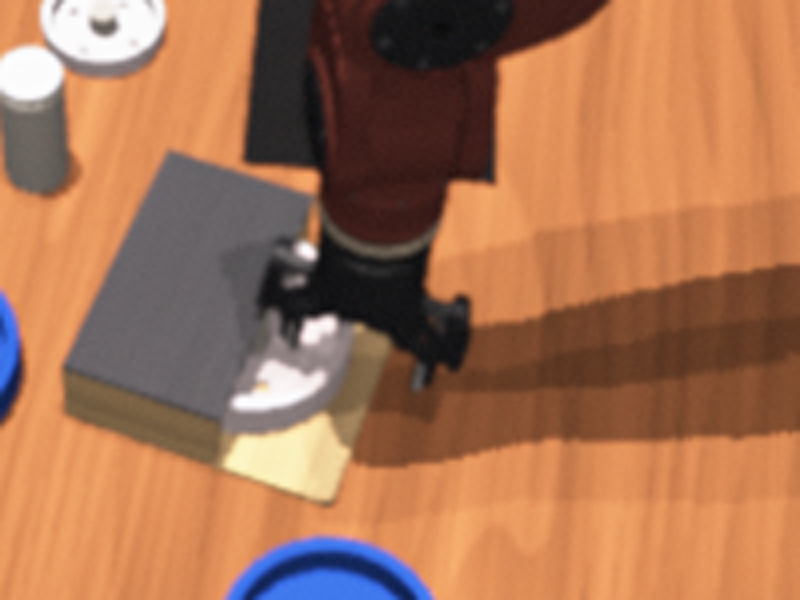

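The side crop shows the inner finger inside the cup in front of the cover (about crop 290,310), the outer one outside the rim, and no contact force. Next: grip, lift a little, then check.

```bash
python3 - <<'E'
from h import *
np.set_printoptions(precision=4,suppress=True)
grasp(90);print(read_grip_width(),read_force(),read_tool_pos(),read_time_s())
p=read_tool_pos();line_to([p[0],p[1],p[2]+.010],speed=.05)
print(read_grip_width(),read_force(),read_ft_torque(),read_tool_pos(),read_time_s())
for n in("side",):
    c=read_camera(n);crop(c,*((110,150,310,300) if n=="top" else (230,220,330,295)),8,"b"+n)
E
```

```text
0.006699149414663989 [ 3.3935 -0.0667  5.3879] [0.4731 0.302  0.0365] 5.2167
0.0070286287831945555 [-0.3529 -0.9422 -5.0948] [ 0.0938  0.4242 -0.0064] [0.4726 0.3018 0.0461] 5.6
```

View pics/bside.png

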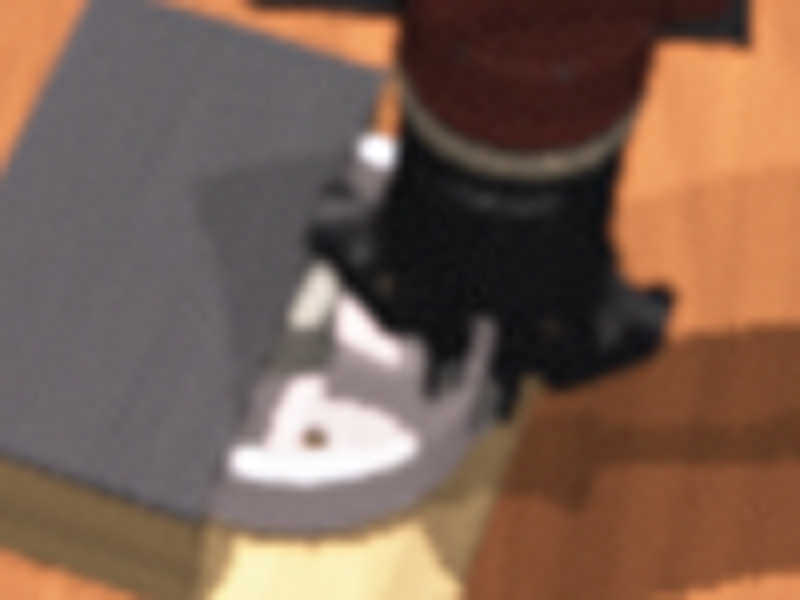

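The grip holds: about 5 N of weight is on the wrist. Slide it out below the cover.

```bash
python3 - <<'E'
from h import *
np.set_printoptions(precision=4,suppress=True)
y=-.1765;xr=np.array([np.cos(y),np.sin(y)])
for k in range(4):
    p=read_tool_pos();q=np.array(p[:2])-.033*xr
    line_to([*q,.046],speed=.1);print(read_grip_width(),read_force(),read_tool_pos(),read_time_s())
for n in("side","top"):
    c=read_camera(n);crop(c,*((100,180,300,330) if n=="top" else (230,190,430,340)),4,"c"+n)
E
```

```text
0.006881193626822111 [-0.432   0.1751 -5.2734] [0.4401 0.3077 0.046 ] 6.1333
0.006891997872921634 [ 0.556  -0.0395 -5.9545] [0.4082 0.3136 0.0462] 6.6083
0.007092095511431637 [ 0.2217 -0.269  -5.2131] [0.3762 0.3195 0.0462] 7.0833
0.006871582971563133 [ 0.805   0.4141 -5.2551] [0.3442 0.3254 0.0462] 7.5583
```

View pics/cside.png

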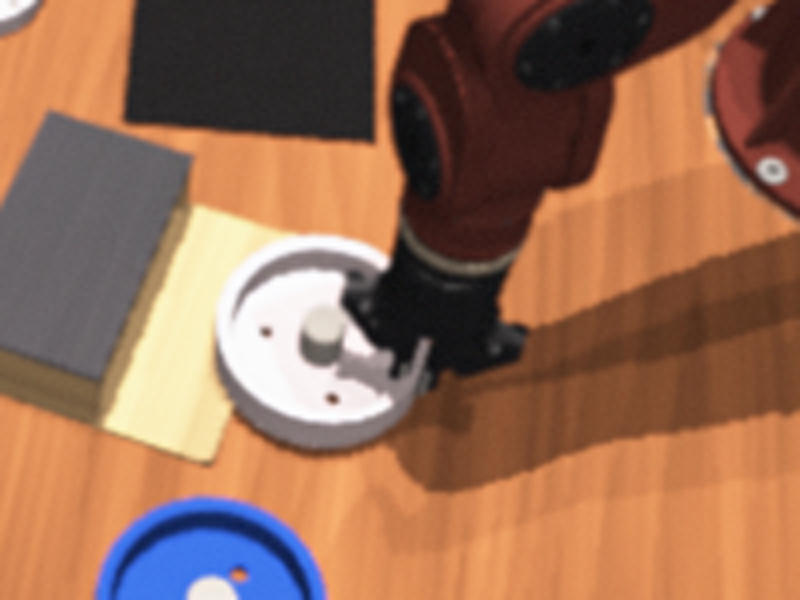

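View pics/ctop.png

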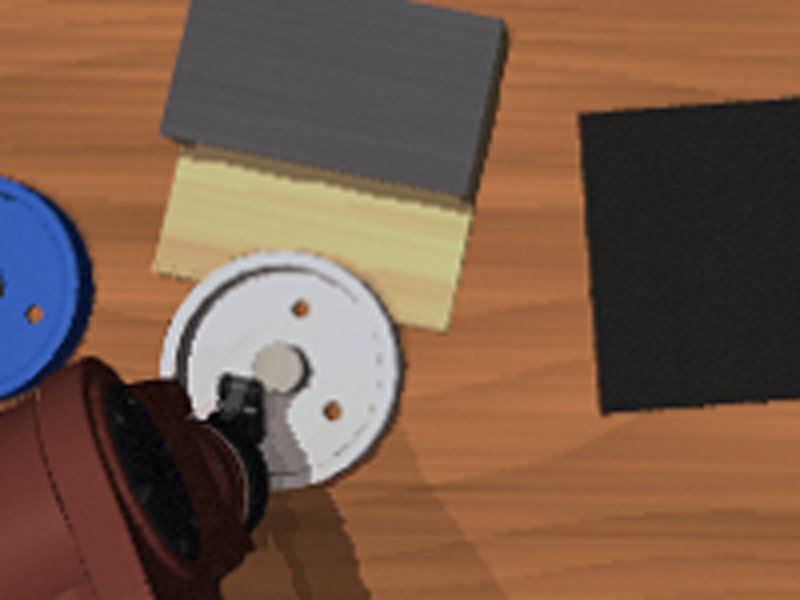

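```bash
python3 - <<'E'
from h import *
np.set_printoptions(precision=4,suppress=True)
y=-.1765;xr=np.array([np.cos(y),np.sin(y)]);m=np.array([.4955,.017]);q=m-.0695*xr
p=read_tool_pos();line_to([p[0],p[1],.13],speed=.15);line_to([*q,.13],speed=.2);line_to([*q,.050],speed=.12)
sleep(.2);f0=read_force()
print(f0,read_tool_pos(),read_time_s())
for z in np.arange(.046,.0329,-.002):
    line_to([*q,z],speed=.04);f=read_force();print(z,read_tool_pos()[2],f,read_ft_torque())
    if f[2]-f0[2]>4: break
for n in("side",):
    c=read_camera(n);crop(c,*((100,180,300,330) if n=="top" else (240,150,340,225)),8,"d"+n)
print(read_time_s())
E
```

```text
[ 0.7065  0.6956 -4.5316] [0.4277 0.0291 0.0509] 11.0667
0.046 0.04573362481719445 [ 0.6445 -0.612  -5.3879] [ 0.137   0.3944 -0.0212]
0.044 0.04381719323226999 [-0.6536  0.5192 -5.9674] [0.1158 0.399  0.0269]
0.041999999999999996 0.04181589907967991 [ 0.2472  0.3374 -6.1665] [0.1121 0.3901 0.0118]
0.039999999999999994 0.03985371517617999 [ 0.7563  0.0171 -5.8211] [0.1457 0.4114 0.0149]
0.03799999999999999 0.037831978072019816 [-0.4095  0.7366 -5.5905] [0.0969 0.3799 0.0249]
0.03599999999999999 0.03590289789060869 [-0.3096 -0.4273 -5.9032] [0.0716 0.3807 0.0003]
0.03399999999999999 0.03446326587443236 [-4.4233 -1.0322  1.2792] [0.2046 0.5456 0.0414]
12.8667
```

View pics/dside.png

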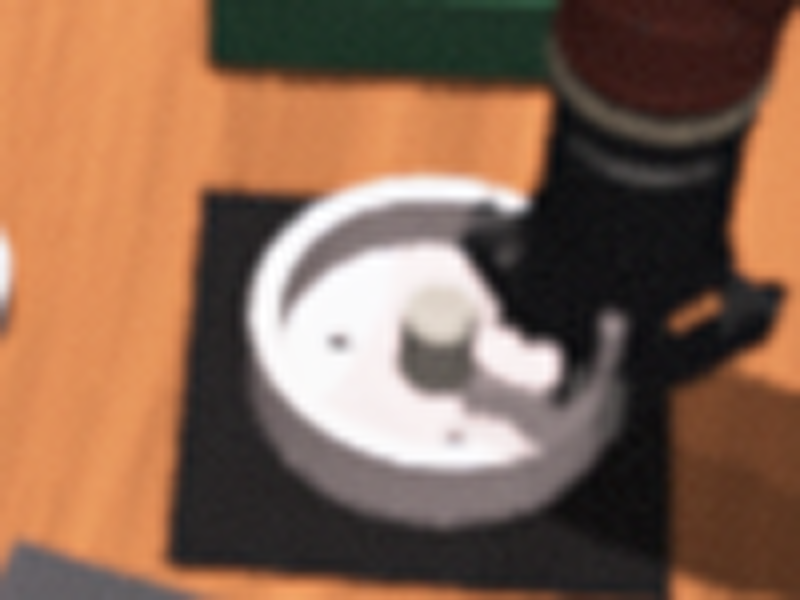

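The wheel stands on the mat (about crop 430,360) and contact came at the height I expected. Release, ease outward away from the hub, and rise.

```bash
python3 - <<'E'
from h import *
np.set_printoptions(precision=4,suppress=True)
y=-.1765;xr=np.array([np.cos(y),np.sin(y)])
gripper_open();print(read_force(),read_grip_width())
p=np.array(read_tool_pos());line_to([*(p[:2]-.007*xr),p[2]],speed=.05);print(read_force())
sleep(.3)
p=np.array(read_tool_pos());line_to([p[0],p[1],.14],speed=.15);print(read_force())
# get out of view: back toward robot right
goto([.36,-.2,.2],[np.pi,0,-.1765-np.pi/2])
np.save("op.npy",read_qpos())
for n in("side","top"):
    c=read_camera(n);np.save(n+".npy",c,allow_pickle=True);crop(c,*((230,180,350,270) if n=="top" else (240,150,360,240)),6,"e"+n)
print(read_time_s())
E
```

```text
[-2.2118  1.1559 -1.6961] 0.0856581716783552
[ 0.636  -0.0591  0.1968]
[ 0.0819 -1.1334 -0.9474]
16.125
```

View pics/etop.png

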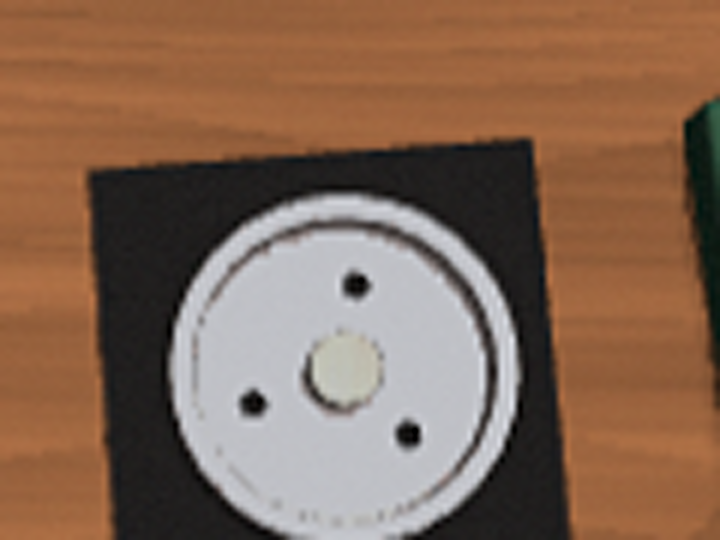

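View pics/eside.png

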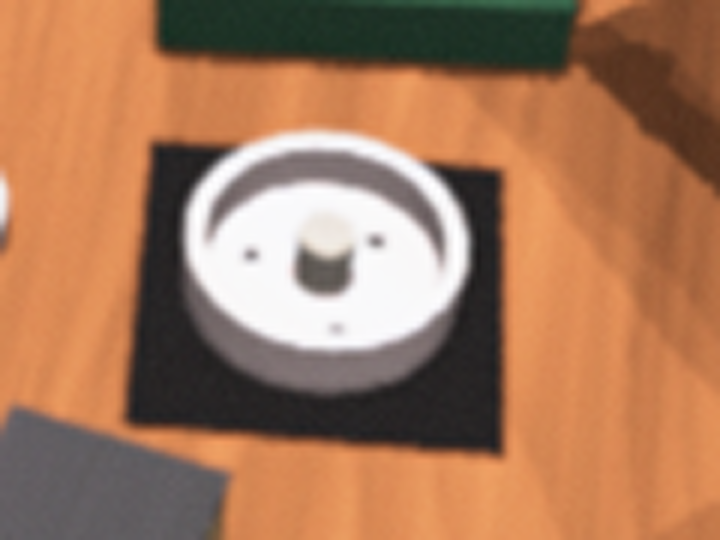

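The wheel lies flat in the middle of the mat, with hub and holes visible. Top crop: hub (343,370), holes (356,285), (253,403), (408,435).

```bash
cat > meas.py <<'E'
from h import *
np.set_printoptions(precision=4,suppress=True)
def ang3(P):
    v=P[:,:2]-P[:,:2].mean(0);return np.angle(np.sum(np.exp(3j*np.arctan2(v[:,1],v[:,0]))))/3
def measure(zb):
    out={}
    for n in("top","side"):
        c=read_camera(n)
        box=(250,205,322,275) if n=="top" else (266,166,325,220)
        u0,v0,u1,v1=box;s=4
        im=cv2.resize(c["img"][v0:v1,u0:u1],None,fx=s,fy=s,interpolation=cv2.INTER_CUBIC).astype(int)
        th=110 if n=="top" else 185
        m=(im.min(2)>th).astype(np.uint8)
        ct=max(cv2.findContours(m,cv2.RETR_EXTERNAL,cv2.CHAIN_APPROX_NONE)[0],key=cv2.contourArea)
        P=plane(c,(cv2.convexHull(ct)[:,0]+.5)/s-.5+[u0,v0],zb+.04)
        w=circ(P)
        th=90 if n=="top" else 170
        b=blobs(c,box,lambda im:im.max(2)<th,2,30)
        H=plane(c,[q[:2] for q in b],zb+(.006 if n=="top" else .0075)) if b else np.zeros((0,3))
        r=np.hypot(*(H[:,:2]-w[0]).T);k=(r>.03)&(r<.05);H=H[k]
        print(n,"rim",w,"fit75",fitr(P,.075,w[0]),"holes",H[:,:2],"mean",H[:,:2].mean(0),"ang",np.degrees(ang3(H)) if len(H)>1 else None,r[k])
        hb=blobs(c,box,lambda im:(im[:,:,0]-im[:,:,2]>14)&(im.min(2)>120),15,300)
        print("  hub",[(q,plane(c,[q[:2]],zb+.044)[0,:2]) for q in hb])
        f=lambda im:im.min(2)>125
        bt=blobs(c,(365,210,422,262) if n=="top" else (278,110,325,140),f,.5,30)
        T=plane(c,[q[:2] for q in bt],.0875);print("  studs",T.mean(0)[:2],np.degrees(ang3(T)),np.hypot(*(T-T.mean(0))[:,:2].T))
measure(.004)
E
python3 meas.py
```

```text
top rim (array([0.4946, 0.0106]), np.float64(0.07473848833751677)) fit75 (array([0.4946, 0.0106]), np.float64(0.00033952477774596356)) holes [[ 0.5341  0.0034]
 [ 0.4811  0.048 ]
 [ 0.4688 -0.0203]] mean [0.4947 0.0104] ang -10.11069107025685 [0.0401 0.0397 0.0402]
  hub [((np.float64(290.66603343465044), np.float64(239.44338905775075), np.float64(20.5625)), array([0.4984, 0.0017]))]
  studs [ 0.5072 -0.2565] 40.05857885687479 [0.0401 0.0401 0.04  ]
side rim (array([0.4974, 0.0133]), np.float64(0.07532497812225125)) fit75 (array([0.4974, 0.0133]), np.float64(0.0005047843885686038)) holes [] mean [nan nan] ang None []
  hub [((np.float64(294.74890670553935), np.float64(172.8826530612245), np.float64(42.875)), array([ 0.5038, -0.0529])), ((np.float64(293.8152173913044), np.float64(191.05667701863354), np.float64(20.125)), array([0.4967, 0.0246]))]
  studs [ 0.5098 -0.253 ] 40.06496962237229 [0.0405 0.0405 0.0396]meas.py:21: RuntimeWarning: Mean of empty slice.
  print(n,"rim",w,"fit75",fitr(P,.075,w[0]),"holes",H[:,:2],"mean",H[:,:2].mean(0),"ang",np.degrees(ang3(H)) if len(H)>1 else None,r[k])
  ret = um.true_divide(
```

```bash
python3 - <<'E'
from h import *
np.set_printoptions(precision=4,suppress=True)
w=np.array([.496,.012])
goto([*w,.12],[np.pi,0,.91]);print(read_qpos(),read_time_s())
line_to([*w,.050],speed=.12);print(read_force())
line_to([*w,.032],speed=.06);print(read_force(),read_tool_pos())
grasp(20);print(read_grip_width(),read_force(),read_tool_pos())
gripper_open();print(read_force())
p=read_tool_pos();line_to([*w,.032],rotation=[np.pi,0,2.48],speed=.1);print(read_force(),read_tool_pos(),read_orientation(),read_qpos(),read_time_s())
grasp(90);sleep(.2);print(read_grip_width(),read_force(),read_tool_pos(),read_time_s())
for n in("side","top"):
    c=read_camera(n);crop(c,*((230,180,350,270) if n=="top" else (240,150,360,240)),6,"f"+n)
E
```

```text
[-0.2403 -0.2027 -0.4276  1.3457 -0.      1.9912] 19.725
[-0.5428  0.2162  0.2197]
[ 0.8051 -0.8602  0.1015] [0.4956 0.0121 0.0316]
0.031091699476301644 [ 1.736  -1.4735  2.1648] [0.4967 0.0117 0.0326]
[ 0.2735 -0.0671  0.0964]
[ 0.5488 -0.3082 -0.3779] [0.496 0.012 0.032] [-3.1416  0.      2.4792] [-0.2401 -0.1385 -0.5342  1.1751 -0.      0.4222] 23.7333
0.030078722790281145 [-2.4876 -1.0525  4.8786] [0.4961 0.0117 0.0325] 24.4833
```

View pics/fside.png

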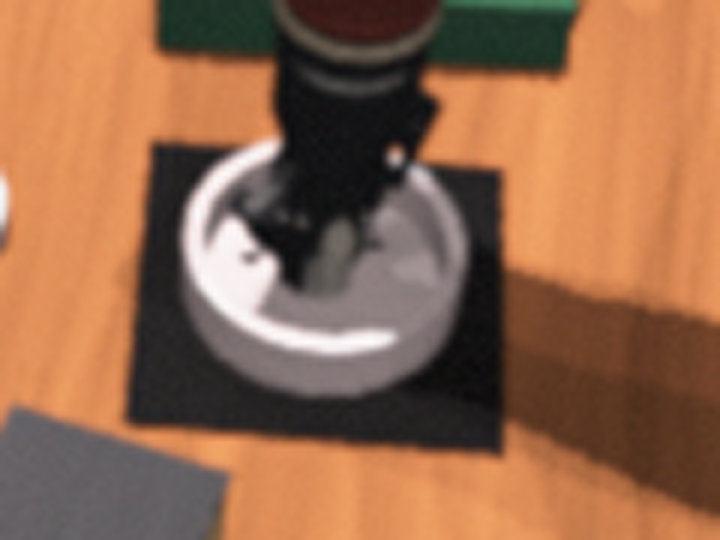

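View pics/ftop.png

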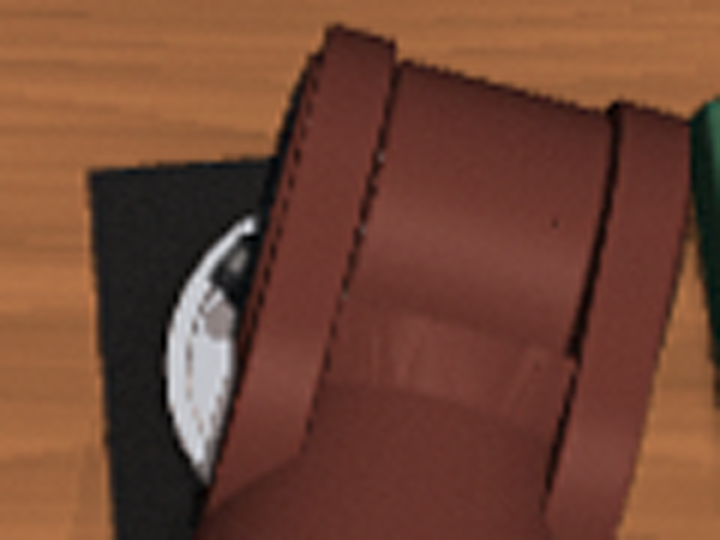

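```bash
python3 - <<'E'
from h import *
np.set_printoptions(precision=4,suppress=True)
w=np.array([.4961,.0117]);t=np.array([.5086,-.255]);o=[np.pi,0,2.4792+.8756]
print(ik([*t,.17],o),read_qpos())
line_to([*w,.06],speed=.08);sleep(.1);print(read_force(),read_grip_width())
line_to([*w,.17],speed=.15)
line_to([*t,.17],rotation=o,speed=.18);print(read_tool_pos(),read_orientation(),read_qpos())
line_to([*t,.126],speed=.1);sleep(.2);print(read_force(),read_ft_torque(),read_tool_pos(),read_time_s())
for n in("side","top"):
    c=read_camera(n);crop(c,*((335,180,445,270) if n=="top" else (240,80,360,170)),6,"g"+n)
E
```

```text
[-0.6946  0.0082 -0.1384  1.4242  0.     -0.9078] [-0.2402 -0.1389 -0.5336  1.1757 -0.0007  0.4216]
[ 0.1979  0.6499 -5.7195] 0.02957828857600932
[ 0.5085 -0.2544  0.1698] [ 3.1411 -0.0002 -2.9284] [-0.6939  0.0079 -0.1391  1.4244  0.0001 -0.9071]
[ 0.7567 -0.4908 -6.0664] [-0.0041  0.042   0.0019] [ 0.509  -0.2553  0.1269] 28.4917
```

View pics/gside.png

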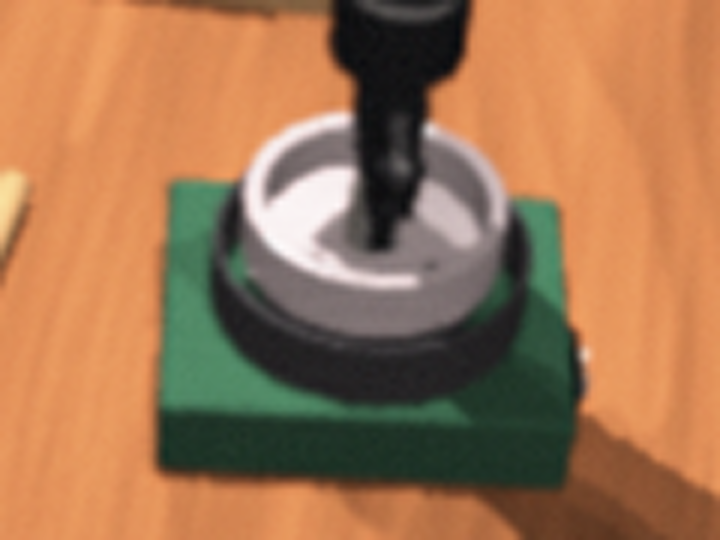

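View pics/gtop.png

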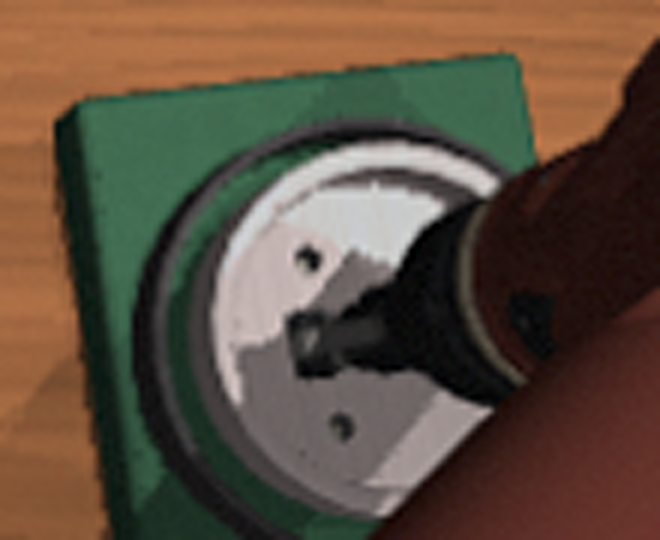

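Both visible holes show the stud tops inside them (top crop about (308,260) and (342,427)). Lower with force watch.

```bash
python3 - <<'E'
from h import *
np.set_printoptions(precision=4,suppress=True)
t=np.array([.5086,-.255])
f0=np.array(read_force())
for z in [.120,.117,.1145,.112,.109,.106,.103,.1015,.1005]:
    line_to([*t,z],speed=.05);f=np.array(read_force())-f0;print(z,read_tool_pos(),f,read_ft_torque())
    if f[2]>10 : break
print(read_time_s())
E
```

```text
0.12 [ 0.5083 -0.2547  0.1193] [0.0388 0.2363 0.5165] [-0.0356 -0.0064  0.0114]
0.117 [ 0.5084 -0.2549  0.1167] [-0.0346  0.1274  0.4814] [ 0.0376 -0.0195 -0.0199]
0.1145 [ 0.5086 -0.2551  0.1145] [ 0.3411 -0.2667  0.7282] [-0.1866  0.0181 -0.0228]
0.112 [ 0.5088 -0.2559  0.1126] [-1.1187 -5.2692  4.9051] [-1.096   0.1643 -0.0919]
0.109 [ 0.5087 -0.2563  0.1092] [-1.4013 -8.3623  2.6434] [-1.9053  0.197  -0.0942]
0.106 [ 0.5086 -0.2563  0.1061] [-1.2098 -8.2506  1.2866] [-2.0092  0.2901 -0.146 ]
0.103 [ 0.5085 -0.2564  0.103 ] [-2.3193 -8.1897  1.4756] [-2.0071  0.3124 -0.1597]
0.1015 [ 0.5086 -0.2564  0.1017] [-2.3009 -8.2609  4.0563] [-1.9182  0.3943 -0.1795]
0.1005 [ 0.5086 -0.2564  0.1009] [-1.9505 -8.5009  4.3666] [-1.8958  0.4697 -0.2047]
30.8583
```

The studs are in the holes, but there is 8 N of side load towards -y. Relieve it, then finish the descent.

```bash
python3 - <<'E'
from h import *
np.set_printoptions(precision=4,suppress=True)
def rep(s): sleep(.1);print(s,read_tool_pos(),read_force(),read_ft_torque())
rep("0")
line_to([.5084,-.2570,.1005],speed=.03);rep("shift")
for z in(.0995,.0985,.0975):
    line_to([.5084,-.2570,z],speed=.03);rep(z)
    if read_force()[2]>12:break
for n in("side","top"):
    c=read_camera(n);crop(c,*((335,180,445,270) if n=="top" else (250,80,350,170)),6,"k"+n)
print(read_time_s())
E
```

```text
0 [ 0.5086 -0.2564  0.1009] [-2.56   -7.1808 -2.1513] [-1.8433  0.4928 -0.1969]
shift [ 0.5084 -0.257   0.1005] [-0.0169 -2.9418 -0.9207] [-0.5799  0.1968 -0.0345]
0.0995 [ 0.5085 -0.257   0.1005] [-4.326  -0.64    6.5476] [-0.1335  0.8531 -0.0515]
0.0985 [ 0.5085 -0.257   0.1004] [-6.5466  1.3817 13.923 ] [ 0.3187  1.5773 -0.0174]
32.1083
```

View pics/kside.png

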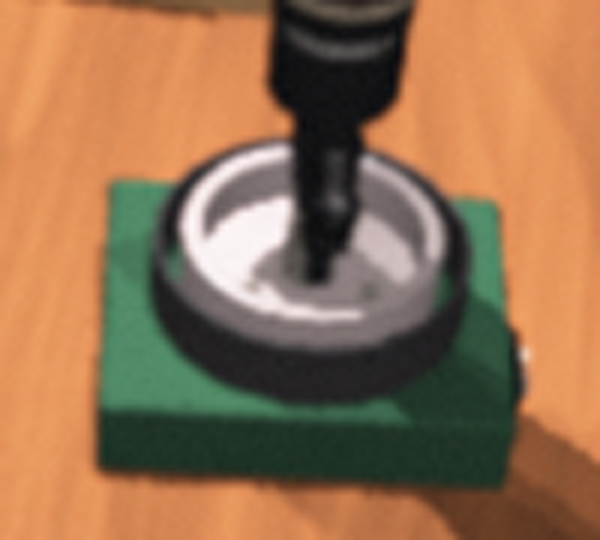

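It stops hard at TCP z = 0.1005, exactly the predicted seat height, and the wheel sits inside the ring. Unload, release and retreat.

```bash
python3 - <<'E'
from h import *
np.set_printoptions(precision=4,suppress=True)
line_to([.5084,-.2570,.1003],speed=.03)
gripper_open();print(read_force(),read_grip_width())
line_to([.5084,-.2570,.13],speed=.06);print(read_force())
line_to([.5084,-.2570,.22],speed=.15)
goto([.36,.2,.25],[np.pi,0,-1.747+.6])
print(read_time_s(),read_qpos())
for n in("side","top"):
    c=read_camera(n);crop(c,*((335,180,445,300) if n=="top" else (250,85,350,170)),5,"z"+n)
    box=(360,200,430,270) if n=="top" else (270,90,340,150)
    u0,v0,u1,v1=box;s=4
    im=cv2.resize(c["img"][v0:v1,u0:u1],None,fx=s,fy=s,interpolation=cv2.INTER_CUBIC).astype(int)
    m=(im.min(2)>(110 if n=="top" else 150)).astype(np.uint8)
    ct=max(cv2.findContours(m,cv2.RETR_EXTERNAL,cv2.CHAIN_APPROX_NONE)[0],key=cv2.contourArea)
    P=plane(c,(cv2.convexHull(ct)[:,0]+.5)/s-.5+[u0,v0],.112);print(n,circ(P))
    cv2.imwrite(f"pics/full{n}.png",c["img"][:,:,::-1])
E
```

```text
[ 1.0916 -0.276   0.1201] 0.08542797251504328
[-0.1197 -0.3115 -0.1399]
36.0917 [ 0.1856 -0.478  -0.411   1.6379 -0.0001 -1.8072]
side (array([ 0.5105, -0.2514]), np.float64(0.07695339281019258))
top (array([ 0.5076, -0.255 ]), np.float64(0.07488936789831555))
```

View pics/ztop.png

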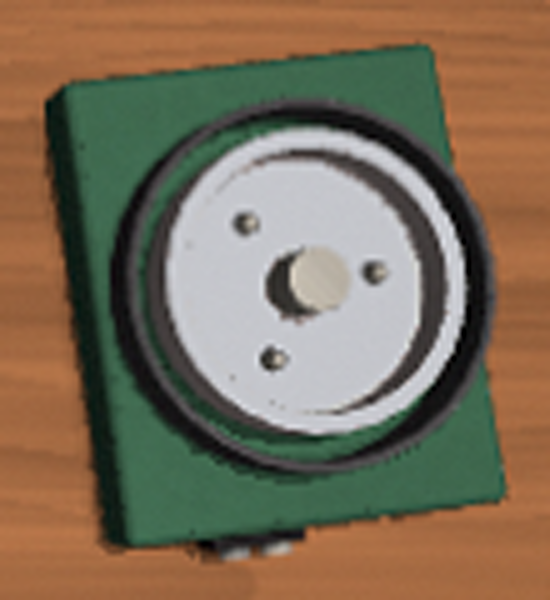

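View pics/zside.png

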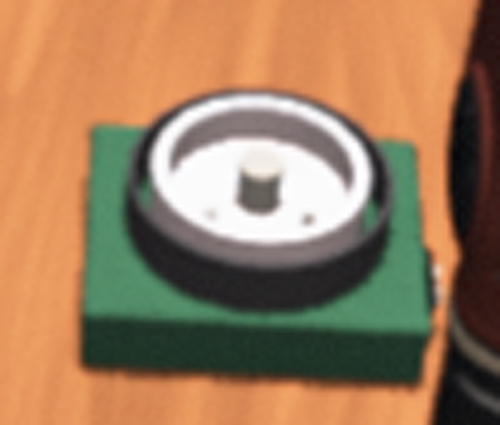

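View pics/fulltop.png

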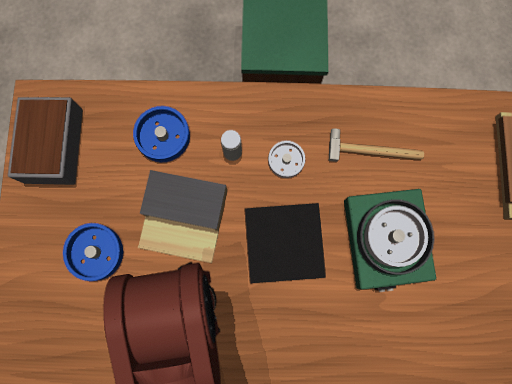

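All three studs stand in the holes, seen in the top crop at (246,224), (375,272) and (273,358). The wheel looks flat inside the ring, the bystanders have not moved, and the robot is clear.

```bash
python3 -c "
from plant import *
print(read_force());close_job();print(read_time_s())"
```

```text
[-0.15852438  0.99261087  0.41763073]
the job is handed in; nothing more can be done
the job is handed in; nothing more can be done
```

The cup wheel is fitted on the machine's hub plate and the job is handed in at about 36 s of robot time; no verdict was reported.

**What I did:** I took the wheel by its front rim, slid it out under the cover, set it on the mat and let go. I then gripped it by the hub (a light centring grip, then a second one turned 90°) and rotated it +50.2°. I lowered it onto the studs with the force readings watched, eased off a side load of about 8 N, pressed it home and released.

**Last checks:**
- **Seat height:** the tool stopped hard at z = 0.1005 m, the height I predicted for a fully seated wheel.
- **Studs:** the top view shows a stud in each of the three holes, with the wheel level in the ring.
- **Centre:** in the top camera the rim centre is about 1.5 mm from the stud centre I measured at the start. In the side camera it is about 2 mm away, but that rim fit was poorer: it gave a radius of 77 mm instead of 75 mm.
- **Camera disagreement:** the two cameras differ by about 3–4 mm in absolute position, roughly their stated calibration error. They agree on relative positions to under 1 mm.
- **Bystanders:** by eye in the top view, the hammer, oil can and spare wheel have not moved.
- **Robot:** it is clear of everything, with a wrist force of about 1 N.

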